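Pop the sweet box out of the candy tray and trap it

ROBOT

A 7-joint arm with a two-finger parallel gripper is mounted at the origin on the work surface. World frame = base frame: x ahead of the robot, y to its left, z up, the work surface at z = 0. Lengths are in m, angles in rad, forces in N, time in s.
With the tool pointing down it reaches from about 0.425 to 0.8 m from the base axis. Payload 8.3 kg.
Tool frame: the origin (TCP) lies between the finger pads; the fingertips stand 8 mm ahead of it and the grasp point (between the pads) lies 11 mm behind it; z points along the fingers, y is the line along which they close (so a half turn about z gives the same grasp; the last joint's range is limited). The gripper opens to 85 mm and grips with 20 to 120 N. Pads are 22 mm wide; open, the fingers measure 114 mm over their backs; the gripper's body (76 mm by 85 mm) begins 54 mm behind the grasp point. The pads swing forward as they close: fully open they stand 13 mm farther back than shut.
Start: joints at [1.261, 0.383, 0.016, 1.37, -0.006, 1.388, -0.046], TCP at [0.153, -0.606, 0.239] pointing down, gripper open.
Joint ranges: [-2.95, 2.95], [-0.25, 2.06], [-1.52, 1.56], [0.18, 2.33], [-1.44, 4.58], [0.02, 2.06], [-3.01, 3.01]. Speed limits (rad/s): [2.39, 2.39, 3.01, 3.01, 3.14, 3.14, 3.14].

INTERFACE

Orientations are given as a unit quaternion [x, y, z, w].
In Python, from station import arm gives the robot as it stands. Calls block until the motion is done:
- arm.move_to(position, orientation): joint-space move of the TCP to a pose.
- arm.movel(position, attitude=None, velocity=0.15, f_stop=None): straight line of the TCP; attitude=None keeps the orientation; velocity is the mean speed in m/s. With f_stop (N) it stops when the force on the tool has changed by that much, and returns True; else False.
- arm.set_joints(angles): joint-space move.
- arm.gripper_to(opening, newtons=None): finger opening in m; newtons is the grip in N (None keeps the last); returns when the fingers have stopped.
- arm.sleep(seconds).
- arm.solve_ik(position, orientation): joint angles nearest the present ones, or None.
- arm.camera(name): name is "side" or "top"; returns a dict with "frame" (420x560x3 uint8, red, green, blue), "fx", "fy", "cx", "cy" (pixels), "rvec" (rotation vector, rad) and "tvec" (3), from world to camera coordinates, as OpenCV has them. Camera axes: x right, y down, z forward; pixel columns grow to the right and rows downward; lengths in m; the calibration is good to about 2 mm. A picture is of the moment at which its call begins. There is no depth.
A pose or a line that the arm cannot do raises arm.MotionError and nothing moves.
- arm.hand_in(): hands the job in, once; it reports no verdict.
Readings, each from a call of its own:
- arm.read_clock(): time.
- arm.read_joint_pos(): joint angles.
- arm.read_joint_velocities(): joint speeds.
- arm.read_joint_torque(): joint torques, N m.
- arm.read_eef_pos(): TCP position.
- arm.read_orientation(): TCP orientation.
- arm.read_force(): force on the tool from outside, world axes, zero at the start.
- arm.read_wrist_torque(): the same for the moment, N m.
- arm.read_finger_gap(): finger opening in m.
Only numpy, scipy, OpenCV 4.12 (cv2) and the standard library are available. Lean on these libraries where they do the work, as an engineer would, in place of code of your own. Each camera call takes 0.05 s, during which the arm holds its last target. There are 200 camera calls.

TASK

On the candy tray, press the spring ejector key down with one fingertip so that the little sweet box pops out along its slide by at least a centimetre, and trap it with the other finger before its front runs out past the lip of the slide. Finish while holding it there: one finger still keeps the key down, the other still stops the box, which stays standing flat on the slide. Do not lift or tip the box, leave the clear flap shut and do not shift the vase, the bowls or the incense holder.

Things in the scene. Friction and masses are not known exactly. Their poses are not given: they have to be found in the camera images.
- candy_tray: Red plastic candy tray with brass-toned trim, fixed, at varying places and headings. Origin on the table, z up. In line along its own +y at x 0 (mm): ejector key y -24 to 10, spring pusher plate 16 to 19.5, sweet box 20 to 45, bare slide, lip 100. Slide block x -30 to 30, y -36 to 100. Sweets compartment, 38 mm high, at x -192 to -32, y -95 to 135.
- ejector_top (a point): Centre of the top of the ejector key (tray y -7 mm), a brass-toned rectangular key 30 mm (tray x) by 34 mm (tray y), behind the sweet box; its top is 48 mm above the table when up, 38 mm when fully down.
- ejector (a joint): Travel of the key: 0 up, 0.010 m fully down. Its spring takes 2 N to start, 5 N fully down. A catch coupled to the key stands before the foot of the box and lets it go at about 6 mm of travel. If let go, key and catch spring back up (and may lift the box).
- sweet_center (a point): Centre of the sweet box, a loose closed box 36 mm (tray x) by 25 mm (tray y) by 36 mm tall, red plastic, brass-toned lid, 56 to 112 g; starts at tray y 32.5 mm, 48 mm above the table. The pusher drives it to tray +y with 2.4 N, falling to 1.4 N at 50 mm where it ends. Freed, it shoots off at 0.3 to 0.5 m/s, too fast to chase: the other finger must already stand in its way.
- lip (a point): Middle of the end edge of the slide (tray y 100 mm), which the front of the box must not pass. The slide's floor is level, slippery, 30 mm above the table. Rails 4 mm high stand at tray x 20 to 25 mm on both sides, y 14 to 100, and cheeks 18 mm high beside the box, y 15 to 45.
- flap (a joint): Opening angle (rad) of the clear flap that covers the sweets compartment, 0 shut (its top is then 42 mm, its grip ridge 46 mm, above the table); hinged on the compartment's -x edge.
- vase: Empty porcelain vase, 80 mm across, 150 mm high; origin under its centre.
- bowl_large: White ceramic bowl, 110 mm across, 52 mm high; origin under its centre.
- bowl_small: White ceramic bowl, 84 mm across, 42 mm high; origin under its centre.
- incense_holder: Brass-toned aluminium incense holder, foot 68 mm across, 58 mm high; origin under its centre.
Mind the look-alikes: they are no part of the job. Of the things shaped like the part that bears sweet_center, the red one is meant.

How it is judged:
By the outcome, as a careful person would: the job done as asked, in the order asked, and still so for the second after the job is handed in, while the arm keeps its last pose, push and grip.
It also fails if it takes over 29 s, if anything falls off the work surface, if the arm or the gripper's body presses on something with over 40 N, if the wrist force passes 120 N, or if a joint passes its speed limit or range.

## Working session

There is one attempt and no reset: what is moved stays moved. The work goes in short steps, each a Python script; the robot and the scene stay as the last script left them, time stands still between calls to the robot, and variables do not carry over. Pictures are saved under pics/ and viewed, on a budget of 10 in all, crops included, one or two more only if the job needs it, and the job is handed in when it is done.

```bash
mkdir -p pics; ls
cat > h.py <<'E'
import numpy as np, cv2
def P(c):
    R,_=cv2.Rodrigues(np.array(c["rvec"],float)); return R,np.array(c["tvec"],float).ravel()
def ray(c,u,v):
    R,t=P(c); d=R.T@np.array([(u-c["cx"])/c["fx"],(v-c["cy"])/c["fy"],1]); return -R.T@t,d
def onz(c,u,v,z):
    o,d=ray(c,u,v); return o+d*(z-o[2])/d[2]
def proj(c,p):
    R,t=P(c); q=R@np.array(p,float)+t; return np.array([c["fx"]*q[0]/q[2]+c["cx"],c["fy"]*q[1]/q[2]+c["cy"]])
E
python3 - <<'E'
from station import arm
import cv2,pickle
from h import *
for n in("top","side"):
    c=arm.camera(n); pickle.dump(c,open(n+".pkl","wb")); cv2.imwrite(f"pics/{n}0.png",c["frame"][:,:,::-1])
    print(n,ray(c,c["cx"],c["cy"]),c["fx"])
print(arm.read_clock(),arm.read_orientation(),arm.read_finger_gap())
E
```

```text
pics
top (array([0.5165624 , 0.0454819 , 1.05140969]), array([ 0.04938427,  0.00155639, -0.99877864])) 467.1378215640493
side (array([0.20623639, 0.53382281, 0.57995243]), array([ 0.46044962, -0.59512334, -0.65864584])) 406.91334507681387
0.1 [ 9.92392748e-01  1.23109043e-01 -1.27273283e-04 -8.83323364e-04] 0.08527654652526542
```

View pics/top0.png

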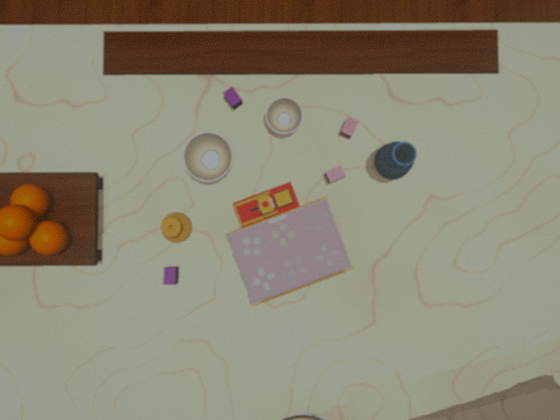

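View pics/side0.png

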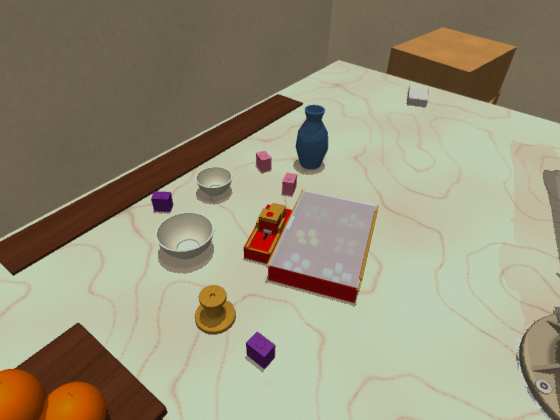

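Top view: the slide block runs from (235,215) to (297,190), with the red sweet box with brass lid at about (265,204) and the key at about (285,198). The sweets compartment spans (228,232) to (350,268). Look-alikes of the box: pink blocks at (335,174) and (349,127), purple blocks at (233,98) and (171,275). They are not red, and they stand on the table rather than the slide. The red box on the slide is the one meant. The next step is a close crop and the mask measurements.

Run:
```python
import pickle
from h import *
T=pickle.load(open("top.pkl","rb"));S=pickle.load(open("side.pkl","rb"))
a=cv2.resize(T["frame"][175:235,225:305],None,fx=5,fy=5,interpolation=cv2.INTER_CUBIC)
b=cv2.resize(S["frame"][195:270,235:335],None,fx=4,fy=4,interpolation=cv2.INTER_CUBIC)
cv2.imwrite("pics/crop.png",np.hstack([a,b])[:,:,::-1])
f=T["frame"].astype(int)
hsv=cv2.cvtColor(T["frame"],cv2.COLOR_RGB2HSV)
# flap (pinkish, vs greenish table)
m=((f[:,:,2]>f[:,:,1]+4)&(f[:,:,0]>f[:,:,1]+8)).astype(np.uint8); m[:190]=0;m[310:]=0;m[:,:222]=0;m[:,360:]=0
m=cv2.morphologyEx(m,cv2.MORPH_OPEN,np.ones((5,5)))
k=max(cv2.findContours(m,0,2)[0],key=cv2.contourArea)
r=cv2.minAreaRect(k); 
p=np.array([onz(T,*q,.042)[:2] for q in cv2.boxPoints(r)]); print("flap",r,p.round(4),np.linalg.norm(p-np.roll(p,1,0),axis=1))
# block: red or brass saturated
m=((hsv[:,:,1]>150)&(hsv[:,:,2]>90)).astype(np.uint8); m[:178]=0;m[232:]=0;m[:,:228]=0;m[:,305:]=0
m=cv2.morphologyEx(m,cv2.MORPH_OPEN,np.ones((5,5)))
k=max(cv2.findContours(m,0,2)[0],key=cv2.contourArea); r=cv2.minAreaRect(k)
p=np.array([onz(T,*q,.032)[:2] for q in cv2.boxPoints(r)]); print("block",r,p.round(4),np.linalg.norm(p-np.roll(p,1,0),axis=1))
```

```text
flap ((272.5, 253.5), (17.0, 21.0), 90.0) [[0.4901 0.0866]
 [0.4899 0.0413]
 [0.4534 0.0415]
 [0.4536 0.0866]] [0.03648645 0.04526595 0.03648351 0.04518495]
block ((265.7945556640625, 204.95204162597656), (26.21721649169922, 59.80802917480469), 69.44395446777344) [[0.5813 0.1498]
 [0.6269 0.0271]
 [0.573  0.0072]
 [0.5276 0.1296]] [0.05737291 0.13088251 0.05748843 0.13053819]
```

View pics/crop.png

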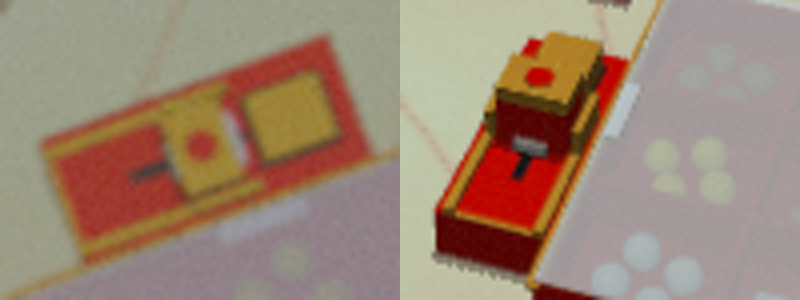

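The crop confirms the choice: the red box with brass lid and red dot is at crop (202,146), which is top pixel (265.4,204.2). The brass key is at crop (292,116), top pixel (283.4,198.2). In the side view the lid dot is at about (270,214). Next I cross-check these points and the heading.

Run:
```python
import pickle
from h import *
T=pickle.load(open("top.pkl","rb"));S=pickle.load(open("side.pkl","rb"))
key=onz(T,224.9+292/5,174.9+116/5,.048); lid=onz(T,224.9+202/5,174.9+146/5,.066); lidS=onz(S,234.9+140/4,194.9+77/4,.066)
A=[onz(T,224.9+u/5,174.9+v/5,z)[:2] for u,v,z in((40,143,.032),(85,265,.032),(328,37,.032),(372,157,.032))]
yv=(A[2]+A[3]-A[0]-A[1]); yv=-yv/np.linalg.norm(yv); xv=np.array([yv[1],-yv[0]])
lip=(A[0]+A[1])/2; rear=(A[2]+A[3])/2
print("key",key,"lid",lid,lidS,"lip",lip,"rear",rear,np.linalg.norm(lip-rear),"ang",np.degrees(np.arctan2(-yv[0],yv[1])))
for n,p,y in(("key",key,-.007),("lid",lid,.0325),("lidS",lidS,.0325),("lip",lip,.1),("rear",rear,-.036)):
    print(n,"origin->",p[:2]-y*yv)
print(np.linalg.norm(key[:2]-lid[:2]), [np.linalg.norm(A[i]-A[j]) for i,j in((0,1),(2,3))])
```

```text
key [0.59081616 0.04023877 0.048     ] lid [0.57693276 0.07842878 0.066     ] [0.57841864 0.07940416 0.066     ] lip [0.5539269  0.14057393] rear [0.60026343 0.01474666] 0.13408793738595406 ang 20.21648510633961
key origin-> [0.58839718 0.04680752]
lid origin-> [0.58816373 0.04793099]
lidS origin-> [0.5896496  0.04890637]
lip origin-> [0.58848372 0.04673457]
rear origin-> [0.58782298 0.04852883]
0.040635277716095604 [np.float64(0.05690979058321598), np.float64(0.056053237002652447)]
```

The estimates agree: tray origin ≈ (0.5885, 0.0475), heading 20.2°. I'll set the fingers to 70 mm and hover with one over the key (inner face at tray y −1) and the other at y ≈ 69, then look.

```bash
cat >> h.py <<'E'
from scipy.spatial.transform import Rotation as Ro
th=np.radians(20.2); yv=np.array([-np.sin(th),np.cos(th),0]); xv=np.array([np.cos(th),np.sin(th),0]); O=np.array([.5885,.0475,0])
ty=-yv; tz=np.array([0,0,-1.]); Q=Ro.from_matrix(np.column_stack([np.cross(ty,tz),ty,tz])).as_quat()
def W(y,z,x=0): return O+x*xv+y*yv+np.array([0,0,z])
E
python3 - <<'E'
from station import arm
from h import *
q=arm.solve_ik(W(.034,.13),Q); print(q)
arm.move_to(W(.034,.20),Q); arm.gripper_to(.070,40); arm.movel(W(.034,.085),velocity=.1)
print(arm.read_clock(),arm.read_eef_pos(),W(.034,.085),arm.read_finger_gap(),arm.read_force())
a=arm.camera("side")
cv2.imwrite("pics/h1.png",cv2.resize(a["frame"][110:270,180:390],None,fx=3.5,fy=3.5)[:,:,::-1])
E
```

```text
[ 0.46251527  0.51721327 -0.87996246  1.61098621  0.41892112  1.21351429
 -1.72064093]
4.55 [0.57726098 0.07958297 0.08575276] [0.57675986 0.07940876 0.085     ] 0.07010684748607428 [-0.69611131 -0.60751014  0.1263098 ]
```

View pics/h1.png

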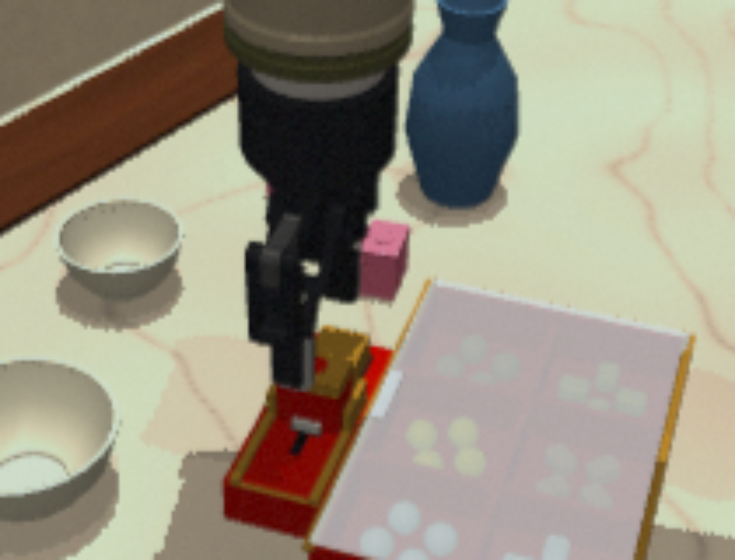

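Hover view: the front finger (tip at about crop (290,385), side pixel (263,220)) is over the slide in front of the box. The rear finger is hidden behind the box, over the key. I'll check the front tip numerically, then go down softly until the key is touched.

Run:
```python
from station import arm
from h import *
c=arm.camera("side")
for y in(.069,.083):
  for x in(-.011,.011):
    for z in(.075,.085): print(y,x,z,((proj(c,W(y,z,x))-[180,110])*3.5).round())
hit=arm.movel(W(.034,.035),velocity=.02,f_stop=1.8)
print(hit,arm.read_clock(),arm.read_eef_pos(),arm.read_force(),arm.read_finger_gap())
a=arm.camera("side");b=arm.camera("top")
cv2.imwrite("pics/h2.png",np.hstack([cv2.resize(a["frame"][170:270,220:320],(400,400)),cv2.resize(b["frame"][155:255,215:315],(400,400))])[:,:,::-1])
```

```text
0.069 -0.011 0.075 [315. 399.]
0.069 -0.011 0.085 [315. 385.]
0.069 0.011 0.075 [276. 390.]
0.069 0.011 0.085 [275. 376.]
0.083 -0.011 0.075 [306. 416.]
0.083 -0.011 0.085 [306. 402.]
0.083 0.011 0.075 [266. 407.]
0.083 0.011 0.085 [266. 393.]
True 6.35 [0.57665923 0.07937219 0.04683608] [1.78055468 0.12645488 1.72228986] 0.07006841520076787
```

View pics/h2.png

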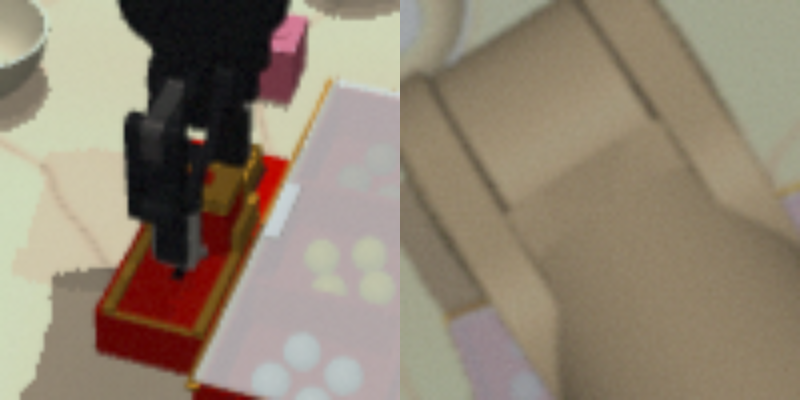

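The front finger stands low on the slide's centreline in front of the box (crop (178,260)), and contact came at TCP z 46.8 mm, where the key top should be. Now I press through the key's travel, then seat it with small steps.

Run:
```python
from station import arm
from h import *
def st(l): print(l,arm.read_clock(),np.round(arm.read_eef_pos(),4),np.round(arm.read_force(),2),round(arm.read_finger_gap(),4))
arm.sleep(.2); st("rest")
for z in(.045,.043,.041,.039,.038,.037,.0365,.036):
    arm.movel(W(.034,z),velocity=.03); st(z)
    if arm.read_force()[2]>12: break
a=arm.camera("side")
cv2.imwrite("pics/h3.png",cv2.resize(a["frame"][170:270,220:320],(600,600))[:,:,::-1])
```

```text
rest 6.65 [0.5764 0.0793 0.0469] [2.44 0.43 1.03] 0.0703
0.045 6.9 [0.5766 0.0794 0.0449] [0.63 0.65 2.85] 0.0695
0.043 7.15 [0.5766 0.0795 0.0428] [-0.65  0.33  3.32] 0.0702
0.041 7.4 [0.5766 0.0795 0.0409] [-1.27 -0.63  3.28] 0.07
0.039 7.65 [0.5767 0.0795 0.039 ] [-1.18  0.94  2.4 ] 0.0698
0.038 7.9 [0.5767 0.0795 0.0384] [-2.98  1.07  8.05] 0.0701
0.037 8.15 [0.5767 0.0796 0.0382] [-4.8  -1.05 15.32] 0.07
```

View pics/h3.png

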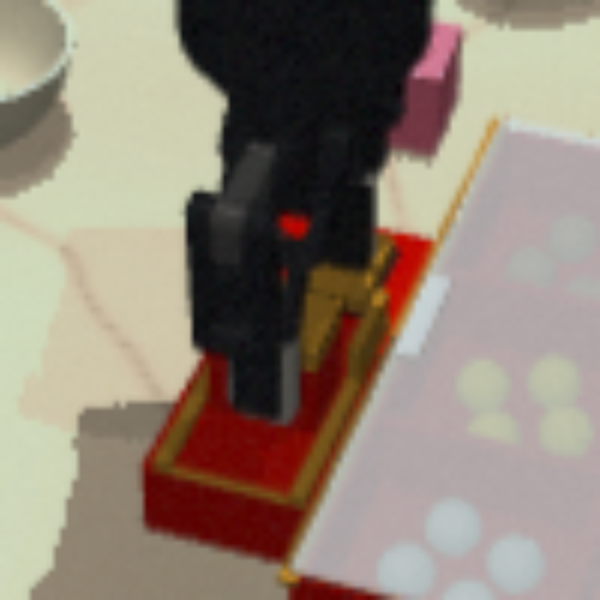

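The force rose sharply at 38.2 mm, so the key is at its stop. The brass lid patch is now at crop (320,330), against (352,285) before, so the box seems to have moved forward against the finger. I'll check that by projection and with a closer crop.

Run:
```python
from station import arm
from h import *
arm.sleep(.3)
a=arm.camera("side")
print(arm.read_clock(),arm.read_eef_pos(),arm.read_force(),arm.read_finger_gap())
u0,v0,w=250,190,50
im=cv2.resize(a["frame"][v0:v0+w,u0:u0+w],(600,600),interpolation=cv2.INTER_CUBIC)[:,:,::-1].copy()
im=cv2.convertScaleAbs(im,alpha=1.4)
left=im.copy()
for f,col in((.045,(255,255,0)),(.069,(0,255,0))):
    pts=[W(y,z,x) for y,x,z in((f,-.018,.066),(f-.025,-.018,.066),(f-.025,.018,.066),(f,.018,.066),(f,-.018,.066),(f,-.018,.030))]
    q=np.array([(proj(a,p)-[u0,v0])*12 for p in pts]).astype(np.int32); print(f,q.tolist())
    cv2.polylines(im,[q],False,col,1)
cv2.imwrite("pics/h4.png",cv2.resize(np.hstack([left,im]),(800,400)))
```

```text
8.55 [0.57679755 0.07956803 0.03818613] [-5.72536406 -0.90018801 15.59821439] 0.0699609383096249
0.045 [[332, 362], [381, 264], [170, 216], [117, 312], [332, 362], [328, 527]]
0.069 [[282, 461], [334, 358], [119, 308], [63, 409], [282, 461], [281, 627]]
```

View pics/h4.png

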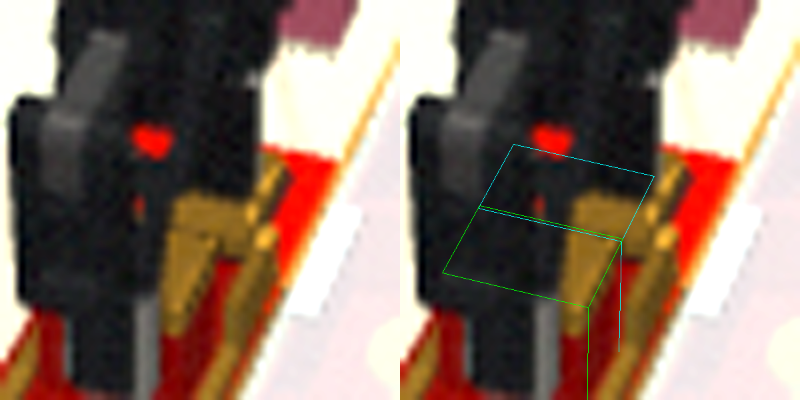

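Run:
```python
from station import arm
print(arm.read_clock(),arm.read_eef_pos(),arm.read_force(),arm.read_finger_gap()); print(arm.hand_in())
```

```text
8.55 [0.57679755 0.07956803 0.03818613] [-5.72536406 -0.90018801 15.59821439] 0.0699609383096249
the job is handed in; nothing more can be done
None
```

The job is handed in at 8.55 s: one finger holds the ejector key down and the other holds the popped-out sweet box on the slide. I used 6 of the 10 pictures.

- **Setup:** I opened the fingers to 70 mm along the slide. The rear finger went over the key and the front finger stood about 24 mm ahead of the box before anything was pressed. I then pressed the key straight down.
- **Key:** The tool touched the key near its known height and stopped at 38.2 mm. The force levelled off at about 15.6 N, well above the key's 5 N spring, so the key is at its lower stop.
- **Box:** In the last side view, the visible side of the lid lies where it should for a box about 24 mm forward against the finger. It stands flat, roughly 25 to 30 mm short of the lip.
- **Surroundings:** In the last side crops the flap looked shut. I took no final look at the vase, bowls and incense holder, but the arm only went down over the slide.

**Less certain:** The fingers hide most of the box from both cameras, so its position comes from one visible lid edge. That edge appeared up to 8 mm further forward than predicted, probably from the thickness of the lid's side and the calibration error. There is also a steady sideways force of about 6 N, which I put down to the box pushing on the finger and friction at the key.

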